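Prop the doughnut bin's lid on its stay

ROBOT

A 6-joint arm with a two-finger parallel gripper is mounted at the origin on the work surface. World frame = base frame: x ahead of the robot, y to its left, z up, the work surface at z = 0. Lengths are in m, angles in degrees, forces in N, time in s.
With the tool pointing down it reaches from about 0.35 to 0.875 m from the base axis. Payload 4.2 kg.
Tool frame: the origin (TCP) lies on the centre line of the jaws, within the pads' length; the fingertips stand tip_reach ahead of it and the grasp point (between the pads) is the TCP (tip_reach is the distance from the TCP to the fingertips, in m); z points along the fingers, y is the line along which they close (so a half turn about z gives the same grasp; the last joint's range is limited). The gripper opens to 87 mm and grips with 3 to 60 N. Pads are 19 mm wide; open, the fingers measure 117 mm over their backs; the gripper's body (75 mm by 190 mm) begins 51 mm behind the grasp point.
Start: joints at [80.936, 22.042, 0.453, 0, -68.411, -14.817], TCP at [0.253, 0.571, 0.242] pointing down, gripper open.
Joint ranges: [-179.83, 179.83], [-69.29, 118.12], [-61.27, 80.66], [-181.25, 117.63], [-171.15, -9.14], [-177.46, 177.46]. Speed limits (degrees/s): [159.86, 159.86, 180, 180, 180, 180].

INTERFACE

Orientations are given as a 3x3 rotation matrix whose columns are the frame's x, y, z axes.
In Python, from station import sense, capture, finish_job, tip_reach gives the robot as it stands.
- The arm moves only by the tool arm_command, never from a script. Its argument "deltas" is a list of rows, each a list of 7 numbers: the turn, a rotation vector about the tool's x, y, z in rad, then the shift along the tool's x, y, z in cm, then the closure, from -1 (fully open) to 1 (shut), so that 0 is half open. In form: [[rx, ry, rz, dx, dy, dz, hand], ...]. A call has 1 to 8 rows; each row is the pose to reach, as a shift and turn from the pose commanded when the call began, along the tool's axes at that moment; what a row does not reach only later rows make up. A row lasts 1/12 s, in which the tool goes at most 41.7 mm and 7.16 degrees, less where a joint would pass 70% of its speed; a pose out of reach is approached as far as the arm can. A call with a gripper value outside its range is refused whole. The fingers move at their own pace and stop on an object; the grip force is fixed at half the most. Time passes only in rows, so rows that repeat a pose let the fingers close. It gives the time, the measured TCP pose, the force, the opening and the grip force at its end, in the units of the state.
- sense(): the state, without advancing time (a new reading comes with each control period).
- capture(name): name is "side" or "top" or "wrist"; returns a dict with "pixels" (480x640x3 uint8, blue, green, red), "fovy" (degrees; the focal length in pixels is half the picture's height over the tangent of half this angle, whatever the lens; pixels are square), "cx", "cy" (the principal point, pixels), "rvec" (rotation vector, rad) and "tvec" (3), from world to camera coordinates, as OpenCV has them. Camera axes: x right, y down, z forward; pixel columns grow to the right and rows downward; lengths in m; the calibration is good to about 2 mm. A picture is of the moment at which its call begins. There is no depth.
- finish_job(): hands the job in; it is judged then, once.
The state is a dict: "time_s": time; "joints": joint angles; "joint_velocities": joint speeds; "effort": joint torques, N m; "tcp_pos": TCP position; "ee_rot": TCP orientation; "wrist_force": force on the tool from outside, world axes, zero at the start; "moment": the same for the moment, N m; "gripper_width": opening from 0.0 (shut) to 1.0 (fully open); "gripper_force": force on a finger pad.
Only numpy, scipy, OpenCV 4.12 (cv2) and the standard library are available. Lean on these libraries where they do the work, as an engineer would, in place of code of your own. Each camera call takes 0.05 s, during which the arm holds its last target. There are 200 camera calls.

TASK

Open the lid of the steel doughnut bin right back, swing the prop stay on the bin's front up and over until it is against its stop, and then bring the lid forward again and let it down gently until it rests on the tip of the stay, so that the bin stays propped open and one hand is free to serve from it. Do not let the lid drop, and leave the shaker and the bowl where they are.

Things in the scene. Friction and masses are not known exactly. Their poses are not given: they have to be found in the camera images.
- bin: Open steel tub fixed to the counter, holding twisted doughnuts: 170 (x) x 280 (y) x 97 mm high. Origin at the centre of its underside on the counter; x points from its front wall to its hinge side (away from the robot, give or take its yaw), y to the left, z up. Its front wall's outer face is at x = -85 mm.
- lid_hinge (a point): Middle of the lid's hinge line, which runs along the bin's y; in the bin's frame x = +85 mm, y = 0, z = 100 mm.
- lid_lip (a point): Middle of the lid's front edge, on the axis of its rolled lip (10 mm thick, along the full 300 mm width of the lid). It is 240 mm from the hinge line, so with the lid shut the lip overhangs the front wall by 70 mm and can be lifted from below. The lid is a flat steel sheet 6 mm thick whose underside passes through the hinge line, about 0.55 kg. The point's axes turn with the lid: x from the lip to the hinge, z out of the lid's upper face.
- lid (a joint): Lid angle in rad: 0 shut (level), grows as the lip rises; 1.57 is upright and 1.70 is the back stop, where the lid leans back and stays by itself. The hinge is free: anywhere below upright it falls forward and shut unless it is held or propped. On the raised stay it rests at about 0.63.
- stay_pivot (a point): Pivot of the stay, in front of the bin's front wall near its left end: in the bin's frame x = -100 mm, y = +100 mm, z = 45 mm. The stay turns about the bin's x axis there.
- stay_tab (a point): Middle of the free length of the stay's tab, a round peg 12 mm thick that sticks out of the stay towards the front (bin's -x) and is used to swing it. The tab runs from the rod, at bin x = -100 mm, to x = -168 mm; this point is at x = -140 mm, 155 mm from the pivot axis. With the lid shut the tab is below the lip and its end shows in front of it.
- stay_tip (a point): Centre of the ball tip (14 mm) of the stay, a rod 10 mm thick in a plane parallel to the front wall (bin x = -100 mm), 184 mm from the pivot axis. The lid comes to rest on this tip, about 16 mm short of the lip.
- stay (a joint): Stay angle in rad: 0 lies level along the front wall with the tip to the bin's -y; it grows as the tip rises; 1.57 upright; 1.75 at the stop, past upright and leaning to +y, where it belongs for propping. A slightly stiff pivot: it stays at any angle where it is left (about 1.5 N up at the tab swings it). With the lid shut it cannot be raised past about 0.25.
- shaker: Bystander: aluminium sugar shaker, 68 mm across, 129 mm high, origin at the centre of its underside.
- bowl: Bystander: steel bowl, 150 mm across, 70 mm high, origin at the centre of its underside.

How it is judged:
By the outcome, as a careful person would: the job done as asked, in the order asked, and still so for the second after the job is handed in, with the robot touching nothing.
It also fails if it takes over 72 s, if anything falls off the work surface, if the arm or the gripper's body presses on something with over 40 N, if the wrist force passes 120 N, or if a joint passes its speed limit or range.

## Working session

There is one attempt and no reset: what is moved stays moved. The work goes in short steps, Python scripts to look and compute and a tool call to move; the robot and the scene stay as the last step left them, time stands still between calls to the robot, and variables do not carry over. Pictures are saved under pics/ and viewed, at most 10 in all, crops included, and the job is handed in when it is done.

Besides the shell and the picture viewer there is one more tool, called after "Request:" as a command line: name --pt "numbers of a row" for each row, then --argument value for the rest. arm_command: Moves the arm, as the interface text tells. Its arguments: {"type":"object","properties":{"deltas":{"type":"array"}},"required":["deltas"]}

```bash
mkdir -p pics; cat > h.py <<'E'
import numpy as np, cv2
from station import sense, capture, finish_job, tip_reach
def cam(c):
    f=240/np.tan(np.radians(c["fovy"])/2)
    K=np.array([[f,0,c["cx"]],[0,f,c["cy"]],[0,0,1.]])
    R=cv2.Rodrigues(np.array(c["rvec"],float))[0]; return K,R,np.array(c["tvec"],float).ravel()
def atz(c,u,v,z):
    K,R,t=cam(c); d=R.T@np.linalg.inv(K)@[u,v,1]; o=-R.T@t
    return o+d*(z-o[2])/d[2]
def proj(c,p):
    K,R,t=cam(c); return cv2.projectPoints(np.atleast_2d(np.array(p,float)),np.array(c["rvec"],float),t,K,None)[0].reshape(-1,2)
E
python3 - <<'E'
from h import *
import pickle
s=sense(); print(s, tip_reach)
for n in("top","side"):
    c=capture(n); cv2.imwrite(f"pics/{n}0.png",c["pixels"]); pickle.dump(c,open(f"{n}0.pkl","wb"))
    K,R,t=cam(c); print(n,-R.T@t,R[2],K[0,0])
E
```

```text
{'time_s': 0.0, 'joints': array([ 8.09350964e+01,  2.20925767e+01,  3.79630983e-01, -3.10177998e-02,
       -6.84117891e+01, -1.48174353e+01]), 'joint_velocities': array([-0.02474628, -0.03794445, -0.06652447, -0.03613095, -0.00489595,
        0.02170433]), 'effort': array([ 2.89435493e-04, -3.90663528e+01,  1.87400991e+01,  4.21966195e+00,
        1.09401683e-02, -1.93837759e-04]), 'tcp_pos': array([0.2527724 , 0.57098252, 0.24043417]), 'ee_rot': array([[ 9.14297941e-01, -4.05041440e-01, -8.40090546e-04],
       [-4.05042306e-01, -9.14295600e-01, -2.07048111e-03],
       [ 7.05395632e-05,  2.23330883e-03, -9.99997504e-01]]), 'wrist_force': array([-0.2609451 ,  0.33792206, -0.50117811]), 'moment': array([-0.03110393,  0.00693913,  0.00105479]), 'gripper_force': 0.0, 'gripper_width': 1.0004738801220305} 0.019
top [0.48632179 0.0736544  1.1954402 ] [ 0.07055749 -0.03488667 -0.99689747] 564.1607912317279
side [-0.04168206 -0.75027618  0.94122412] [ 0.45172415  0.61537085 -0.64595975] 553.4021365650565
```

View pics/top0.png

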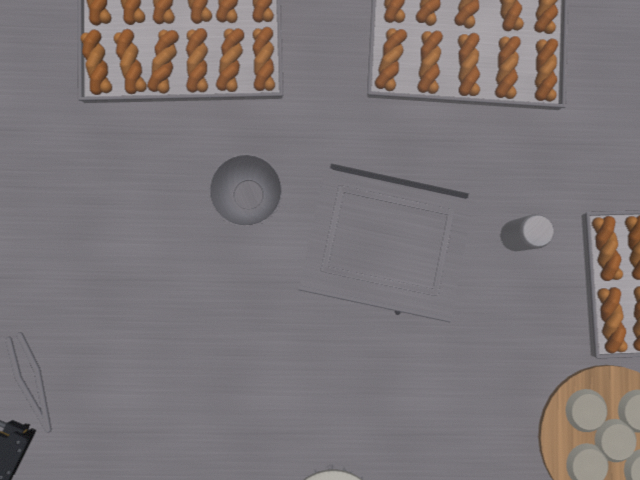

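View pics/side0.png

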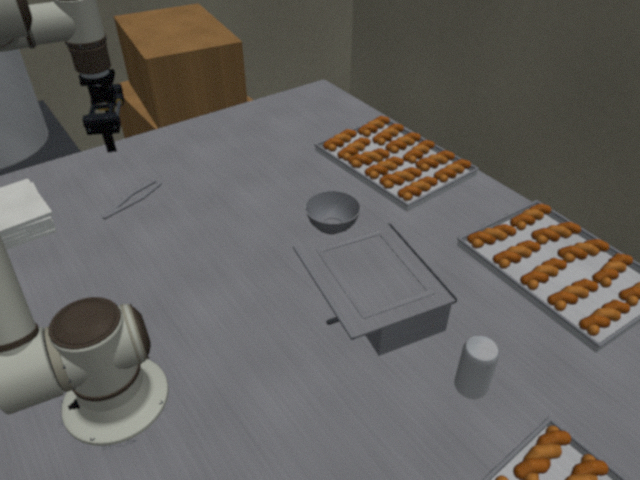

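The top view shows the lid's lip from about (300,290) to (450,320), the dark hinge line from (331,166) to (467,195), the tab end at (397,312), the bowl at (246,190) and the shaker at (537,232). The side view agrees. I'll enlarge the lid in the top view and fit the pose.

```bash
cat > a.py <<'E'
from h import *
import pickle
c=pickle.load(open("top0.pkl","rb"))
for n,u,v,z in [("lipL",300,290,.103),("lipR",450,320,.103),("hL",331,166,.1),("hR",467,195,.1),("tab",397,312,.06),("bowl",246,190,.07),("shaker",537,232,.129)]:
    print(n,atz(c,u,v,z).round(4))
im=c["pixels"][150:340,280:490]; im=cv2.convertScaleAbs(im,alpha=1.8,beta=-40)
cv2.imwrite("pics/crop1.png",cv2.resize(im,None,fx=3,fy=3,interpolation=cv2.INTER_CUBIC))
s=pickle.load(open("side0.pkl","rb"))
for n,u,v,z in [("lipL",293,247,.103),("lipR",351,340,.103),("hR",454,300,.1),("hL",392,227,.1),("tab",329,321,.06)]: print("side",n,atz(s,u,v,z).round(4))
E
python3 a.py
```

```text
lipL [0.4676 0.0724 0.103 ]
lipR [ 0.414  -0.2193  0.103 ]
hL [0.7115 0.0159 0.1   ]
hR [ 0.6596 -0.2542  0.1   ]
tab [ 0.4257 -0.1233  0.06  ]
bowl [0.665  0.1841 0.07  ]
shaker [ 0.5861 -0.3814  0.129 ]
side lipL [0.4712 0.0759 0.103 ]
side lipR [ 0.411  -0.2197  0.103 ]
side hR [ 0.6542 -0.259   0.1   ]
side hL [0.7099 0.0014 0.1   ]
side tab [ 0.428  -0.1251  0.06  ]
```

View pics/crop1.png

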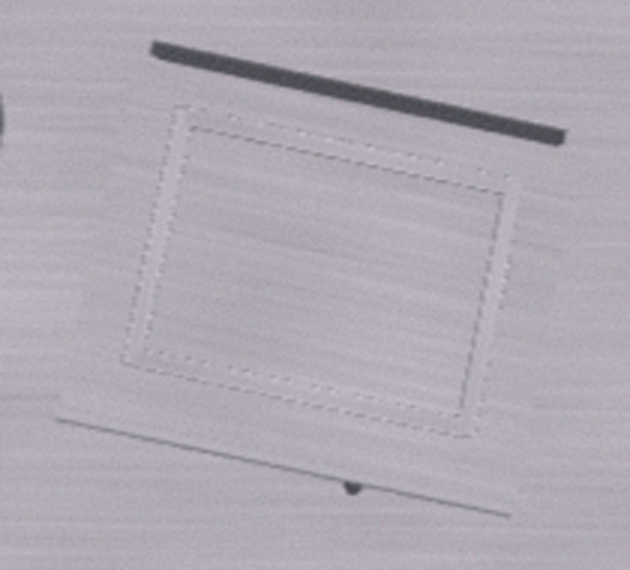

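Bin pose: origin at about (0.600, -0.103), yaw about -11°. Lip width 0.299 m and the predicted tab end (0.425, -0.125) both match what I measured. The plan is to straddle the lip with the tool pitched about 45° and arc the lid back, then grip the tab from above to swing the stay, then reverse the lid.

```bash
cat >> h.py <<'E'
O=np.array([.600,-.103,0]); yaw=np.radians(-11.0)
ex=np.array([np.cos(yaw),np.sin(yaw),0]); ey=np.array([-np.sin(yaw),np.cos(yaw),0]); ez=np.array([0,0,1.])
B=np.c_[ex,ey,ez]
def W(*b): return O+B@np.array(b)
def inB(p): return B.T@(np.array(p)-O)
def Rlid(p):   # pitch down p deg, jaws close in the vertical plane
    p=np.radians(p); z=np.cos(p)*ex-np.sin(p)*ez; x=-ey; return np.c_[x,np.cross(z,x),z]
def Rtab(): return np.c_[ex,-ey,-ez]
def delta(P,R,s=None):
    s=s or sense(); E=np.array(s["ee_rot"])
    rv=cv2.Rodrigues(E.T@R)[0].ravel(); d=E.T@(np.array(P)-s["tcp_pos"])*100
    print("row",rv.round(3),d.round(2),"| rows>=",round(max(np.degrees(np.linalg.norm(rv))/7.16,np.linalg.norm(d)/4.17),1))
def st():
    s=sense(); E=np.array(s["ee_rot"]); print("t",s["time_s"],"bin",inB(s["tcp_pos"]).round(4),"pitch",np.degrees(np.arcsin(-E[2,2])).round(1),"F",(B.T@s["wrist_force"]).round(1),"w",round(s["gripper_width"],2),"j",np.round(s["joints"],0))
E
python3 - <<'E'
from h import *
delta(W(-.24,.03,.28),Rlid(45))
E
```

```text
row [0.662 0.525 1.272] [34.98 50.01 -3.84] | rows>= 14.7
```

Request:
arm_command --pt "0.662 0.525 1.272 35 50 -3.8 -0.2" --pt "0.662 0.525 1.272 35 50 -3.8 -0.2" --pt "0.662 0.525 1.272 35 50 -3.8 -0.2" --pt "0.662 0.525 1.272 35 50 -3.8 -0.2" --pt "0.662 0.525 1.272 35 50 -3.8 -0.2" --pt "0.662 0.525 1.272 35 50 -3.8 -0.2" --pt "0.662 0.525 1.272 35 50 -3.8 -0.2" --pt "0.662 0.525 1.272 35 50 -3.8 -0.2"

```text
time_s: 0.77
tcp_pos: [0.3169, 0.2425, 0.2618]
ee_rot: [[0.257, -0.819, 0.513], [-0.959, -0.284, 0.028], [0.123, -0.499, -0.858]]
wrist_force: [0.3, -0.3, 1.5]
gripper_width: 0.614
gripper_force: 0.0
```

```bash
python3 -c "
from h import *
st();delta(W(-.24,.03,.28),Rlid(45))"
```

```text
t 0.7667 bin [-0.3438  0.2851  0.2618] pitch 59.1 F [ 0.3 -0.2  1.5] w 0.61 j [ 78. -12. -55.  42. -48. -91.]
row [0.226 0.182 0.434] [27.5   2.4   0.42] | rows>= 6.6
```

Request:
arm_command --pt "0.226 0.182 0.434 27.5 2.4 0.4 -0.2" --pt "0.226 0.182 0.434 27.5 2.4 0.4 -0.2" --pt "0.226 0.182 0.434 27.5 2.4 0.4 -0.2" --pt "0.226 0.182 0.434 27.5 2.4 0.4 -0.2" --pt "0.226 0.182 0.434 27.5 2.4 0.4 -0.2" --pt "0.226 0.182 0.434 27.5 2.4 0.4 -0.2" --pt "0.226 0.182 0.434 27.5 2.4 0.4 -0.2" --pt "0.226 0.182 0.434 27.5 2.4 0.4 -0.2"

```text
time_s: 1.43
tcp_pos: [0.3828, -0.0231, 0.3246]
ee_rot: [[-0.19, -0.718, 0.67], [-0.982, 0.138, -0.13], [0.001, -0.682, -0.731]]
wrist_force: [0.4, -0.3, 0.1]
gripper_width: 0.603
gripper_force: 0.0
```

```bash
python3 -c "
from h import *
st();delta(W(-.24,.03,.28),Rlid(45));delta(W(-.225,.03,.173),Rlid(45))"
```

```text
t 1.4333 bin [-0.2285  0.037   0.3246] pitch 47.0 F [ 0.5 -0.2  0.1] w 0.6 j [ 33. -27. -61.  56. -35. -85.]
row [0.034 0.    0.001] [0.7  3.89 2.47] | rows>= 1.1
row [0.034 0.    0.001] [ 0.69 10.09 11.32] | rows>= 3.6
```

The 45° pitch folds the elbow to its limit close in, so I'll use 60° with the jaws fully open instead.

```bash
cat >> h.py <<'E'
def lidpose(th,p,off,back=.004,y=.03):
    t=np.radians(th); lip=np.array([.085,0,.1])+.24*np.array([-np.cos(t),0,np.sin(t)])+.003*np.array([np.sin(t),0,np.cos(t)])
    q=np.radians(p); n=np.array([np.sin(q),0,np.cos(q)]); z=np.array([np.cos(q),0,-np.sin(q)])
    c=lip+off*n-back*z; return W(c[0],y,c[2]),Rlid(p)
E
python3 -c "
from h import *
delta(*lidpose(0,60,.028,.104))"
```

```text
row [-0.227  0.     0.001] [ 0.7   4.68 11.71] | rows>= 3.0
```

Request:
arm_command --pt "-0.227 0 0 0.7 4.7 11.7 -1" --pt "-0.227 0 0 0.7 4.7 11.7 -1" --pt "-0.227 0 0 0.7 4.7 11.7 -1" --pt "-0.227 0 0 0.7 4.7 11.7 -1" --pt "-0.227 0 0 0.7 4.7 11.7 -1" --pt "-0.227 0 0 0.7 4.7 11.7 -1" --pt "-0.227 0 0 0.7 4.7 11.7 -1" --pt "-0.227 0 0 0.7 4.7 11.7 -1"

```text
time_s: 2.1
tcp_pos: [0.4282, -0.0357, 0.2115]
ee_rot: [[-0.185, -0.854, 0.486], [-0.983, 0.16, -0.093], [0.001, -0.495, -0.869]]
wrist_force: [0.2, 0.4, 0.3]
gripper_width: 0.99
gripper_force: 0.0
```

```bash
python3 -c "
from h import *
st();delta(*lidpose(0,60,.028,.104));delta(*lidpose(0,60,.028))
import cv2
c=capture('side');cv2.imwrite('pics/s1.png',cv2.resize(c['pixels'][60:400,100:520],None,fx=1.8,fy=1.7))"
```

```text
t 2.1 bin [-0.1815  0.0333  0.2115] pitch 60.3 F [0.1 0.5 0.3] w 0.99 j [ 18.  -9. -61.  52. -18. -76.]
row [0.006 0.002 0.005] [0.33 0.33 0.32] | rows>= 0.1
row [0.006 0.002 0.005] [ 0.34  0.28 10.32] | rows>= 2.5
```

View pics/s1.png

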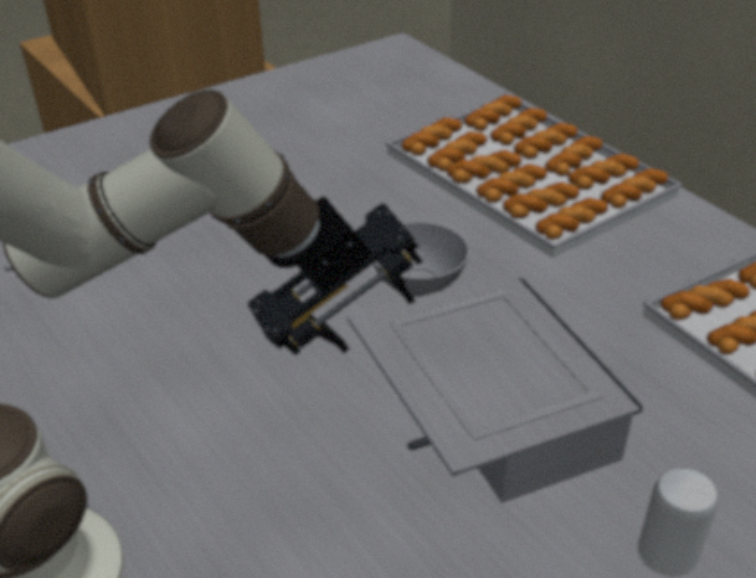

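The gripper stands above and in front of the lip, straddling its edge, with the bowl, shaker and tab all clear. I'll move in along the tool axis.

Request:
arm_command --pt "0.003 0 0 0.1 0.1 2.5 -1" --pt "0.006 0 0 0.2 0.2 5 -1" --pt "0.006 0 0 0.3 0.3 7.5 -1" --pt "0.006 0 0 0.3 0.3 9 -1" --pt "0.006 0 0 0.3 0.3 10.3 -1" --pt "0.006 0 0 0.3 0.3 10.3 -1" --pt "0.006 0 0 0.3 0.3 10.3 -1"

```text
time_s: 2.73
tcp_pos: [0.4713, -0.0365, 0.1713]
ee_rot: [[-0.196, -0.874, 0.445], [-0.98, 0.165, -0.109], [0.022, -0.457, -0.889]]
wrist_force: [0.4, 0.4, -0.5]
gripper_width: 0.998
gripper_force: 0.0
```

```bash
python3 -c "
from h import *
st()
for th in (0,5,10,15,20,30,40):delta(*lidpose(th,60,.038))"
```

```text
t 2.7333 bin [-0.139   0.0407  0.1713] pitch 62.8 F [ 0.3  0.4 -0.5] w 1.0 j [  6.   1. -61.  75.  -9. -90.]
row [ 0.049 -0.022  0.005] [0.96 0.78 4.78] | rows>= 1.2
row [ 0.049 -0.022  0.005] [ 1.01 -0.28  2.98] | rows>= 0.8
row [ 0.049 -0.022  0.005] [ 1.05 -1.5   1.27] | rows>= 0.5
row [ 0.049 -0.022  0.005] [ 1.09 -2.85 -0.32] | rows>= 0.7
row [ 0.049 -0.022  0.005] [ 1.13 -4.34 -1.79] | rows>= 1.2
row [ 0.049 -0.022  0.005] [ 1.21 -7.68 -4.31] | rows>= 2.1
row [ 0.049 -0.022  0.005] [  1.27 -11.41  -6.21] | rows>= 3.1
```

```bash
python3 -c "
from h import *
delta(W(-.139,.035,.175),Rlid(75)); delta(*lidpose(0,75,.028,.011))"
```

```text
row [-0.213 -0.023  0.003] [ 0.58 -0.16 -0.31] | rows>= 1.7
row [-0.213 -0.023  0.003] [0.96 1.59 4.88] | rows>= 1.7
```

Request:
arm_command --pt "-0.213 -0.023 0 0.6 -0.2 -0.3 -1" --pt "-0.213 -0.023 0 0.6 -0.2 -0.3 -1" --pt "-0.213 -0.023 0 0.6 -0.2 -0.3 -1" --pt "-0.213 -0.023 0 0.6 -0.2 -0.3 -1" --pt "-0.213 -0.023 0 0.6 -0.2 -0.3 -1" --pt "-0.213 -0.023 0 0.6 -0.2 -0.3 -1"

```text
time_s: 3.23
tcp_pos: [0.4697, -0.0407, 0.1749]
ee_rot: [[-0.186, -0.95, 0.251], [-0.983, 0.181, -0.045], [-0.003, -0.255, -0.967]]
wrist_force: [1.1, -1.4, 0.2]
gripper_width: 0.998
gripper_force: 0.0
```

```bash
python3 -c "
from h import *
st(); delta(*lidpose(0,75,.028,.011))"
```

```text
t 3.2333 bin [-0.1398  0.0363  0.1749] pitch 75.2 F [ 1.4 -1.2  0.2] w 1.0 j [ 19.   4. -41.  13. -33. -40.]
row [0.004 0.004 0.004] [0.65 0.51 5.45] | rows>= 1.3
```

```bash
python3 -c "
from h import *
delta(*lidpose(0,70,.028,.008))"
```

```text
row [0.091 0.004 0.004] [0.65 0.59 5.51] | rows>= 1.3
```

Request:
arm_command --pt "0.03 0 0 0.3 0.2 1.5 -1" --pt "0.06 0 0 0.6 0.4 3 -1" --pt "0.09 0 0 0.6 0.6 4.5 -1" --pt "0.09 0 0 0.6 0.6 5.5 -1" --pt "0.09 0 0 0.6 0.6 5.5 -1" --pt "0.09 0 0 0.6 0.6 5.5 -1"

```text
time_s: 3.73
tcp_pos: [0.4758, -0.0509, 0.1188]
ee_rot: [[-0.189, -0.923, 0.335], [-0.982, 0.177, -0.067], [0.002, -0.341, -0.94]]
wrist_force: [0.2, -0.7, 0.2]
gripper_width: 0.998
gripper_force: 0.0
```

```bash
python3 -c "
from h import *
st(); 
for th in (0,3,7,12,17,22,28): delta(*lidpose(th,70,.038,.008))
c=capture('side');cv2.imwrite('pics/s2.png',cv2.resize(c['pixels'][180:380,240:480],None,fx=3,fy=3))"
```

```text
t 3.7333 bin [-0.1319  0.0274  0.1188] pitch 70.0 F [ 0.3 -0.7  0.2] w 1.0 j [ 11.   8. -57.  49. -10. -70.]
row [ 0.001 -0.001  0.002] [-0.26 -1.09 -0.11] | rows>= 0.3
row [ 0.001 -0.001  0.002] [-0.25 -1.56 -1.27] | rows>= 0.5
row [ 0.001 -0.001  0.002] [-0.25 -2.29 -2.78] | rows>= 0.9
row [ 0.001 -0.001  0.002] [-0.24 -3.34 -4.59] | rows>= 1.4
row [ 0.001 -0.001  0.002] [-0.24 -4.55 -6.31] | rows>= 1.9
row [ 0.001 -0.001  0.002] [-0.23 -5.9  -7.91] | rows>= 2.4
row [ 0.001 -0.001  0.002] [-0.23 -7.7  -9.66] | rows>= 3.0
```

View pics/s2.png

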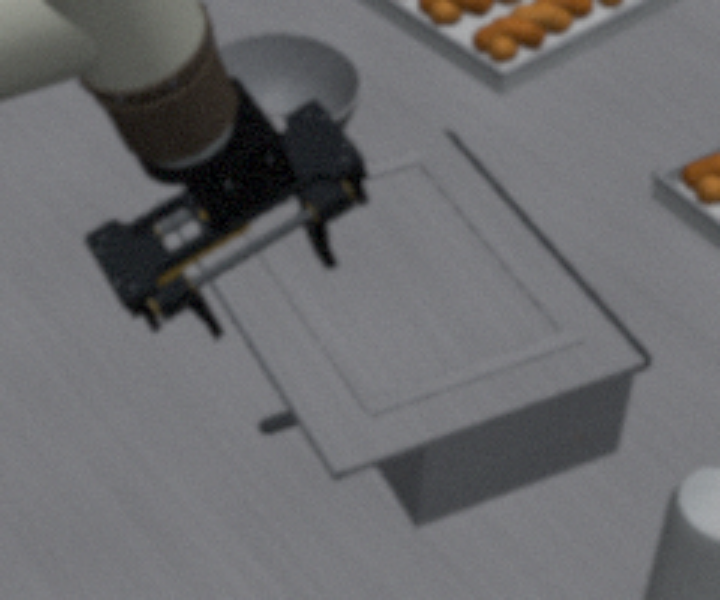

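The front finger is just ahead of the lip with its tip below it, and the rear finger is clear above the lid. I'll make contact and lift gently.

Request:
arm_command --pt "0 0 0 0 -0.5 0.4 -1" --pt "0 0 0 0 -1.0 0.4 -1" --pt "0 0 0 0 -1.2 0.2 -1" --pt "0 0 0 0 -1.4 -0.3 -1" --pt "0 0 0 0 -1.7 -0.9 -1" --pt "0 0 0 0 -2.0 -1.6 -1" --pt "0 0 0 0 -2.4 -2.4 -1" --pt "0 0 0 0 -2.4 -2.4 -1"

```text
time_s: 4.45
tcp_pos: [0.4878, -0.0532, 0.149]
ee_rot: [[-0.193, -0.924, 0.33], [-0.981, 0.181, -0.067], [0.002, -0.337, -0.942]]
wrist_force: [-12.5, 8.7, -1.0]
gripper_width: 1.001
gripper_force: 6.6
```

View pics/s3.png

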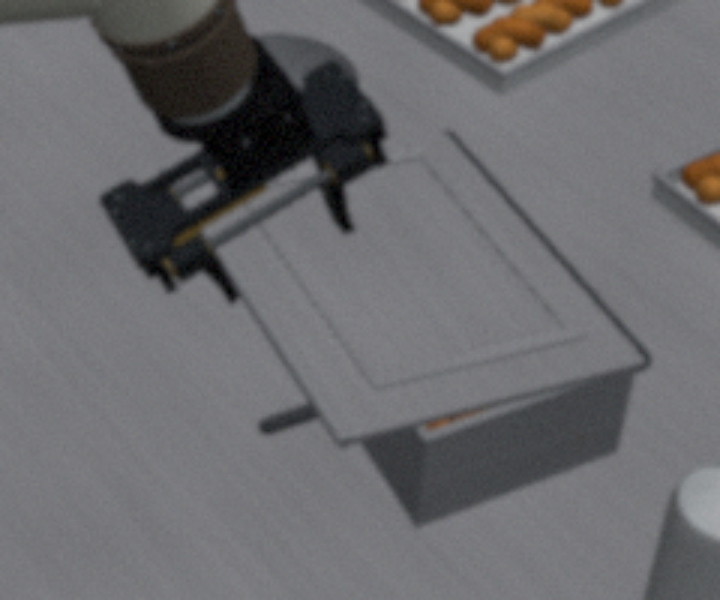

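The lid is lifting on the front finger. I'll carry on.

Request:
arm_command --pt "0 0 0 0 -0.3 -0.7 -1" --pt "0 0 0 0 -0.7 -1.3 -1" --pt "0 0 0 0 -1.1 -1.9 -1" --pt "0 0 0 0 -1.6 -2.6 -1" --pt "0 0 0 0 -2.3 -3.5 -1" --pt "0 0 0 0 -3.0 -4.4 -1" --pt "0 0 0 0 -3.7 -5.2 -1" --pt "0 0 0 0 -3.7 -5.2 -1"

```text
time_s: 5.17
tcp_pos: [0.5039, -0.0567, 0.2112]
ee_rot: [[-0.194, -0.925, 0.327], [-0.981, 0.181, -0.067], [0.003, -0.334, -0.942]]
wrist_force: [-15.4, 7.3, 4.0]
gripper_width: 1.0
gripper_force: 7.1
```

```bash
python3 -c "
from h import *
st()
for th in (22,28,34,40,46,52,58,64): delta(*lidpose(th,70,.038,.004))"
```

```text
t 5.1667 bin [-0.1032  0.0271  0.2112] pitch 70.5 F [-16.5   4.2   4. ] w 1.0 j [ 17.   3. -38.  17. -33. -41.]
row [ 0.008 -0.004 -0.002] [-0.29 -0.05  0.2 ] | rows>= 0.1
row [ 0.008 -0.004 -0.002] [-0.29 -1.83 -1.57] | rows>= 0.6
row [ 0.008 -0.004 -0.002] [-0.28 -3.79 -3.14] | rows>= 1.2
row [ 0.008 -0.004 -0.002] [-0.28 -5.9  -4.5 ] | rows>= 1.8
row [ 0.008 -0.004 -0.002] [-0.28 -8.15 -5.63] | rows>= 2.4
row [ 0.008 -0.004 -0.002] [ -0.28 -10.5   -6.52] | rows>= 3.0
row [ 0.008 -0.004 -0.002] [ -0.28 -12.92  -7.16] | rows>= 3.5
row [ 0.008 -0.004 -0.002] [ -0.29 -15.41  -7.54] | rows>= 4.1
```

Request:
arm_command --pt "0 0 0 0 -0.8 -0.8 -1" --pt "0 0 0 0 -1.7 -1.6 -1" --pt "0 0 0 0 -2.7 -2.4 -1" --pt "0 0 0 0 -3.7 -3.2 -1" --pt "0 0 0 0 -4.7 -3.9 -1" --pt "0 0 0 0 -5.8 -4.5 -1" --pt "0 0 0 0 -6.9 -5.1 -1" --pt "0 0 0 0 -8.0 -5.6 -1"

```text
time_s: 5.83
tcp_pos: [0.5621, -0.0665, 0.2928]
ee_rot: [[-0.189, -0.923, 0.335], [-0.982, 0.178, -0.065], [0.001, -0.341, -0.94]]
wrist_force: [-3.6, -0.5, -0.0]
gripper_width: 1.004
gripper_force: 1.6
```

```bash
python3 -c "
from h import *
st()
for th in (46,52,58,64,70,75): delta(*lidpose(th,70,.038,.004))"
```

```text
t 5.8333 bin [-0.0441  0.0286  0.2928] pitch 70.1 F [-3.4 -1.2 -0. ] w 1.0 j [ 14.   5. -21.  11. -46. -31.]
row [ 0.001 -0.     0.002] [-0.14  0.15  0.09] | rows>= 0.1
row [ 0.001 -0.     0.002] [-0.14 -2.21 -0.79] | rows>= 0.6
row [ 0.001 -0.     0.002] [-0.13 -4.64 -1.41] | rows>= 1.2
row [ 0.001 -0.     0.002] [-0.13 -7.13 -1.78] | rows>= 1.8
row [ 0.001 -0.     0.002] [-0.12 -9.64 -1.88] | rows>= 2.4
row [ 0.001 -0.     0.002] [ -0.12 -11.73  -1.76] | rows>= 2.8
```

Request:
arm_command --pt "0 0 0 0 -1.1 -0.5 -1" --pt "0 0 0 0 -2.2 -0.8 -1" --pt "0 0 0 0 -3.4 -1.1 -1" --pt "0 0 0 0 -4.6 -1.4 -1" --pt "0 0 0 0 -5.8 -1.6 -1" --pt "0 0 0 0 -7.1 -1.8 -1" --pt "0 0 0 0 -8.4 -1.8 -1" --pt "0 0 0 0 -9.6 -1.9 -1"

```text
time_s: 6.5
tcp_pos: [0.6458, -0.0817, 0.3437]
ee_rot: [[-0.188, -0.922, 0.337], [-0.982, 0.177, -0.064], [-0.001, -0.343, -0.939]]
wrist_force: [-1.0, 0.6, -0.8]
gripper_width: 0.996
gripper_force: 0.6
```

```bash
python3 -c "
from h import *
st()
for th in (70,76,82,88,93,96): delta(*lidpose(th,th,.038,.004))"
```

```text
t 6.5 bin [0.0409 0.0297 0.3437] pitch 69.9 F [-1.1  0.4 -0.8] w 1.0 j [ 10.  12.  -5.   9. -55. -25.]
row [-0.001  0.002  0.002] [-0.03  0.09  0.01] | rows>= 0.0
row [-0.106  0.002  0.002] [-0.03 -2.44  0.57] | rows>= 0.8
row [-0.211  0.002  0.002] [-0.02 -4.89  1.4 ] | rows>= 1.7
row [-0.316  0.001  0.002] [-0.02 -7.24  2.48] | rows>= 2.5
row [-0.403  0.001  0.002] [-0.01 -9.11  3.56] | rows>= 3.2
row [-0.455  0.001  0.002] [-1.000e-02 -1.018e+01  4.290e+00] | rows>= 3.6
```

Request:
arm_command --pt "-0.05 0 0 0 -1.2 0.2 -1" --pt "-0.106 0 0 0 -2.4 0.6 -1" --pt "-0.16 0 0 0 -3.7 1.0 -1" --pt "-0.211 0 0 0 -4.9 1.4 -1" --pt "-0.25 0 0 0 -5.8 1.8 -1" --pt "-0.29 0 0 0 -6.6 2.2 -1" --pt "-0.316 0 0 0 -7.2 2.5 -1" --pt "-0.33 0 0 0 -7.6 2.7 -1"

```text
time_s: 7.17
tcp_pos: [0.7262, -0.0968, 0.3432]
ee_rot: [[-0.188, -0.982, 0.02], [-0.982, 0.188, -0.002], [-0.001, -0.02, -1.0]]
wrist_force: [0.3, 0.7, -0.0]
gripper_width: 0.998
gripper_force: 0.0
```

Request:
arm_command --pt "-0.02 0 0 0 -0.4 0.1 -1" --pt "-0.035 0 0 0 -0.8 0.3 -1" --pt "-0.05 0 0 0 -1.2 0.4 -1" --pt "-0.07 0 0 0 -1.6 0.6 -1" --pt "-0.09 0 0 0 -2.0 0.8 -1" --pt "-0.11 0 0 0 -2.4 0.9 -1" --pt "-0.11 0 0 0 -2.4 0.9 -1" --pt "-0.11 0 0 0 -2.4 0.9 -1"

```text
time_s: 7.83
tcp_pos: [0.7489, -0.1016, 0.3348]
ee_rot: [[-0.188, -0.978, -0.087], [-0.982, 0.188, 0.017], [-0.0, 0.089, -0.996]]
wrist_force: [0.1, 0.1, -0.7]
gripper_width: 1.007
gripper_force: 0.0
```

```bash
python3 -c "
from h import *
st()
c=capture('side');cv2.imwrite('pics/s4.png',cv2.resize(c['pixels'][60:400,180:520],None,fx=1.75,fy=1.75))"
```

```text
t 7.8333 bin [0.1459 0.0298 0.3348] pitch 84.9 F [ 0.1  0.1 -0.7] w 1.01 j [  4.  37.  39.  -1. -97. -15.]
```

View pics/s4.png

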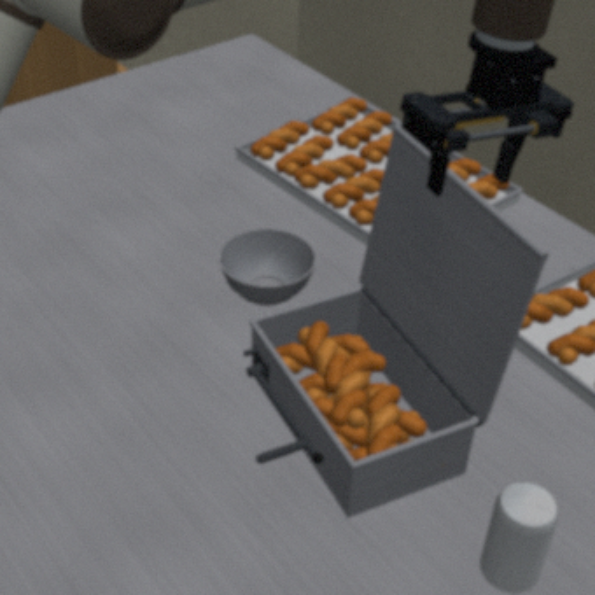

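The lid is right back on its stop, the bin is open, and the tab and stay lie along the front. I'll retreat upward and go to the tab.

```bash
cat >> h.py <<'E'
RT=np.c_[-ex,ey,-ez]
E
python3 -c "
from h import *
delta(W(.12,.03,.42),Rlid(88)); delta(W(-.143,-.055,.20),RT)"
```

```text
row [0.123 0.    0.002] [-0.06  3.29 -8.2 ] | rows>= 2.1
row [ 0.069 -0.069  1.572] [ 8.39 27.57 16.03] | rows>= 12.6
```

Request:
arm_command --pt "0 0 0 0 0 -3 -1" --pt "0 0 0 0 0 -6 -1" --pt "0 0 0 0 0 -8 -1" --pt "0 0 0 0 0 -8 -1"

```text
time_s: 8.22
tcp_pos: [0.7555, -0.1041, 0.4218]
ee_rot: [[-0.189, -0.979, -0.076], [-0.982, 0.189, 0.015], [-0.0, 0.077, -0.997]]
wrist_force: [-0.1, -0.5, 1.6]
gripper_width: 0.997
gripper_force: 0.0
```

```bash
python3 -c "
from h import *
st(); delta(W(-.143,-.055,.20),RT)"
```

```text
t 8.2167 bin [0.1529 0.0286 0.4218] pitch 85.6 F [ 0.  -0.5  1.6] w 1.0 j [   4.   40.   56.   -1. -110.  -15.]
row [ 0.061 -0.061  1.571] [ 8.33 27.8  24.4 ] | rows>= 12.6
```

Request:
arm_command --pt "0.01 -0.01 0.12 0.5 4 0 -1" --pt "0.02 -0.02 0.24 1.5 8 0 -1" --pt "0.03 -0.03 0.36 3 12 0 -1" --pt "0.03 -0.03 0.48 4 16 0 -1" --pt "0.04 -0.04 0.6 5 19 0 -1" --pt "0.05 -0.05 0.72 6 22 3 -1" --pt "0.05 -0.05 0.84 7 25 6 -1" --pt "0.06 -0.06 0.96 8.3 27.8 9 -1"

```text
time_s: 8.88
tcp_pos: [0.4612, -0.1302, 0.3534]
ee_rot: [[-0.916, -0.402, -0.002], [-0.402, 0.915, 0.026], [-0.008, 0.025, -1.0]]
wrist_force: [0.1, -0.4, -0.6]
gripper_width: 1.002
gripper_force: 0.0
```

```bash
python3 -c "
from h import *
st(); delta(W(-.143,-.055,.17),RT)"
```

```text
t 8.8833 bin [-0.1311 -0.0531  0.3534] pitch 88.5 F [ 0.2 -0.4 -0.6] w 1.0 j [  3.   4.  -7.  -2. -79. -69.]
row [0.027 0.    0.605] [ 1.24  0.07 18.34] | rows>= 4.8
```

Request:
arm_command --pt "0.027 0 0.12 0.3 0 3 -1" --pt "0.027 0 0.24 0.6 0 7 -1" --pt "0.027 0 0.36 0.9 0 11 -1" --pt "0.027 0 0.48 1.2 0.1 15 -1" --pt "0.027 0 0.605 1.2 0.1 18.3 -1" --pt "0.027 0 0.605 1.2 0.1 18.3 -1" --pt "0.027 0 0.605 1.2 0.1 18.3 -1"

```text
time_s: 9.47
tcp_pos: [0.4503, -0.1299, 0.1705]
ee_rot: [[-0.983, 0.181, -0.006], [0.182, 0.983, -0.002], [0.005, -0.003, -1.0]]
wrist_force: [1.1, -0.6, 1.1]
gripper_width: 1.002
gripper_force: 0.0
```

```bash
python3 -c "
from h import *
st(); delta(W(-.143,-.055,.046),RT)
c=capture('wrist');cv2.imwrite('pics/w1.png',c['pixels'])
print(proj(c,[W(-.168,-.055,.045),W(-.10,-.055,.045),W(-.143,-.055,.045)]))"
```

```text
t 9.4667 bin [-0.1418 -0.0549  0.1705] pitch 89.7 F [ 1.2 -0.4  1.1] w 1.0 j [   4.   11.  -27.    0.  -53. -104.]
row [-0.003 -0.005  0.009] [ 0.06  0.03 12.45] | rows>= 3.0
[[321.71843965 210.04390889]
 [320.91498822 289.12143539]
 [321.41174093 240.22989812]]
```

View pics/w1.png

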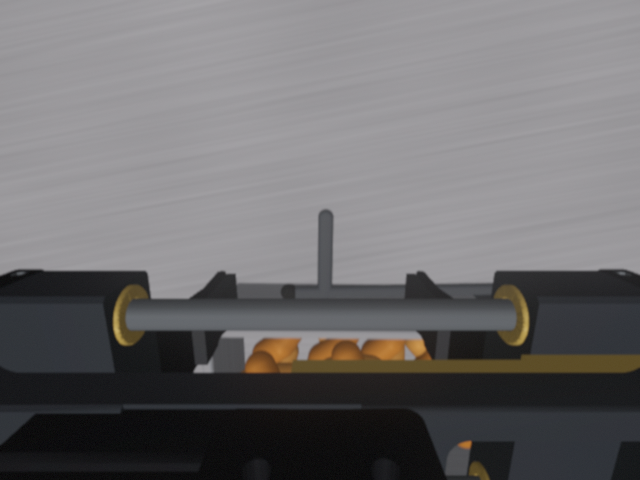

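The peg end is at (326,211) against a predicted (322,210), so the tab is within about 3 mm, at y +3 mm. I'll descend, centre and grip.

Request:
arm_command --pt "0 0 0 0.1 0.3 3 -1" --pt "0 0 0 0.1 0.35 6 -1" --pt "0 0 0 0.1 0.35 9 -1" --pt "0 0 0 0.1 0.35 11.5 -1" --pt "0 0 0 0.1 0.35 12.4 -1" --pt "0 0 0 0.1 0.35 12.4 -1" --pt "0 0 0 0.1 0.35 12.4 1" --pt "0 0 0 0.1 0.35 12.4 1"

```text
time_s: 10.18
tcp_pos: [0.4524, -0.1263, 0.0487]
ee_rot: [[-0.983, 0.184, 0.001], [0.184, 0.983, -0.001], [-0.002, -0.001, -1.0]]
wrist_force: [-0.3, 0.1, -0.2]
gripper_width: 0.919
gripper_force: 0.0
```

Request:
arm_command --pt "0 0 0 0 0 0 1" --pt "0 0 0 0 0 0 1" --pt "0 0 0 0 0 0 1" --pt "0 0 0 0 0 0 1" --pt "0 0 0 0 0 0 1" --pt "0 0 0 0 0 0 1"

```text
time_s: 10.68
tcp_pos: [0.4503, -0.1264, 0.0466]
ee_rot: [[-0.983, 0.186, -0.003], [0.186, 0.983, -0.001], [0.003, -0.002, -1.0]]
wrist_force: [-0.3, 0.7, -0.5]
gripper_width: 0.475
gripper_force: 0.0
```

```bash
cat >> h.py <<'E'
def tab(a,y0=.1035,x=-.143): a=np.radians(a); return W(x,y0-.155*np.cos(a),.045+.155*np.sin(a))
E
python3 -c "
from h import *
st()
for a in (0,5,10,15,20,27,34,41,48): delta(tab(a),RT)"
```

```text
t 10.6833 bin [-0.1425 -0.0515  0.0466] pitch 89.8 F [-0.5  0.7 -0.5] w 0.48 j [   4.   22.  -35.    0.  -34. -105.]
row [-0.002 -0.003  0.005] [0.05 0.   0.16] | rows>= 0.1
row [-0.002 -0.003  0.005] [ 0.05  0.06 -1.19] | rows>= 0.3
row [-0.002 -0.003  0.005] [ 0.06  0.23 -2.53] | rows>= 0.6
row [-0.002 -0.003  0.005] [ 0.06  0.52 -3.85] | rows>= 0.9
row [-0.002 -0.003  0.005] [ 0.06  0.93 -5.14] | rows>= 1.3
row [-0.002 -0.003  0.005] [ 0.06  1.68 -6.88] | rows>= 1.7
row [-0.002 -0.003  0.005] [ 0.06  2.64 -8.51] | rows>= 2.1
row [-0.002 -0.003  0.005] [  0.06   3.79 -10.01] | rows>= 2.6
row [-0.002 -0.003  0.005] [  0.06   5.11 -11.36] | rows>= 3.0
```

Request:
arm_command --pt "0 0 0 0 0 0 1" --pt "0 0 0 0 0 0 1" --pt "0 0 0 0 0 0 1" --pt "0 0 0 0 0 0 1" --pt "0 0 0 0 0 0 1" --pt "0 0 0 0 0 0 1" --pt "0 0 0 0 0 0 1" --pt "0 0 0 0 0 0 1"

```text
time_s: 11.35
tcp_pos: [0.4502, -0.1266, 0.0465]
ee_rot: [[-0.983, 0.186, -0.004], [0.186, 0.983, -0.001], [0.004, -0.002, -1.0]]
wrist_force: [0.5, -3.1, -1.2]
gripper_width: 0.108
gripper_force: 29.7
```

Gripped. Now I'll swing along the arc.

Request:
arm_command --pt "0 0 0 0 0.0 -0.9 1" --pt "0 0 0 0 0.1 -1.9 1" --pt "0 0 0 0 0.3 -3.0 1" --pt "0 0 0 0 0.6 -4.2 1" --pt "0 0 0 0 0.9 -5.2 1" --pt "0 0 0 0 1.3 -6.1 1" --pt "0 0 0 0 1.7 -6.9 1" --pt "0 0 0 0 1.7 -6.9 1"

```text
time_s: 12.02
tcp_pos: [0.4546, -0.1052, 0.1153]
ee_rot: [[-0.982, 0.187, 0.0], [0.187, 0.982, 0.006], [0.001, 0.005, -1.0]]
wrist_force: [3.4, 16.4, -12.1]
gripper_width: 0.107
gripper_force: 30.6
```

```bash
python3 -c "
from h import *
st()
for a in (27,33,39,45,51,57,63): delta(tab(a),RT)"
```

```text
t 12.0167 bin [-0.1423 -0.0299  0.1153] pitch 89.7 F [  0.2  16.7 -12.1] w 0.11 j [   7.   15.  -31.   -0.  -44. -107.]
row [ 0.005 -0.001  0.004] [ 0.07 -0.47 -0.01] | rows>= 0.1
row [ 0.005 -0.001  0.004] [ 0.07  0.35 -1.41] | rows>= 0.3
row [ 0.005 -0.001  0.004] [ 0.06  1.31 -2.72] | rows>= 0.7
row [ 0.005 -0.001  0.004] [ 0.06  2.4  -3.92] | rows>= 1.1
row [ 0.005 -0.001  0.004] [ 0.05  3.61 -5.  ] | rows>= 1.5
row [ 0.005 -0.001  0.004] [ 0.05  4.93 -5.94] | rows>= 1.9
row [ 0.005 -0.001  0.004] [ 0.05  6.34 -6.75] | rows>= 2.2
```

The grip is fighting the arc by about 17 N sideways, so I'll loosen to a loose cage and push the peg with the finger along the arc.

Request:
arm_command --pt "0 0 0 0 0 0 0.43" --pt "0 0 0 0 0 0 0.43" --pt "0 0 0 0 0 0 0.43" --pt "0 0 0 0 0 0 0.43" --pt "0 0 0 0 0 0 0.43" --pt "0 0 0 0 0 0 0.43"

```text
time_s: 12.52
tcp_pos: [0.4536, -0.1098, 0.1158]
ee_rot: [[-0.983, 0.186, -0.003], [0.186, 0.983, -0.001], [0.003, -0.002, -1.0]]
wrist_force: [0.6, -0.6, 0.5]
gripper_width: 0.284
gripper_force: 0.0
```

```bash
python3 -c "
from h import *
st()
for a in (27,30,35,40,46,52,58,64,70): delta(tab(a)+.0065*ey,RT)
c=capture('wrist');cv2.imwrite('pics/w2.png',c['pixels'])
for a in (24,27,30,33): print(a,proj(c,[tab(a,x=-.168),tab(a)]).round(0).tolist())"
```

```text
t 12.5167 bin [-0.1424 -0.0347  0.1158] pitch 89.8 F [ 0.7 -0.5  0.5] w 0.28 j [   6.   15.  -31.    0.  -44. -107.]
row [-0.002 -0.003  0.005] [0.06 0.65 0.04] | rows>= 0.2
row [-0.002 -0.003  0.005] [ 0.06  1.04 -0.67] | rows>= 0.3
row [-0.002 -0.003  0.005] [ 0.06  1.77 -1.82] | rows>= 0.6
row [-0.002 -0.003  0.005] [ 0.05  2.59 -2.89] | rows>= 0.9
row [-0.002 -0.003  0.005] [ 0.05  3.69 -4.08] | rows>= 1.3
row [-0.002 -0.003  0.005] [ 0.05  4.91 -5.14] | rows>= 1.7
row [-0.002 -0.003  0.005] [ 0.05  6.24 -6.08] | rows>= 2.1
row [-0.002 -0.003  0.005] [ 0.04  7.66 -6.87] | rows>= 2.5
row [-0.002 -0.003  0.005] [ 0.04  9.15 -7.5 ] | rows>= 2.8
24 [[314.0, 251.0], [314.0, 300.0]]
27 [[322.0, 255.0], [321.0, 307.0]]
30 [[331.0, 260.0], [330.0, 314.0]]
33 [[342.0, 265.0], [341.0, 322.0]]
```

View pics/w2.png

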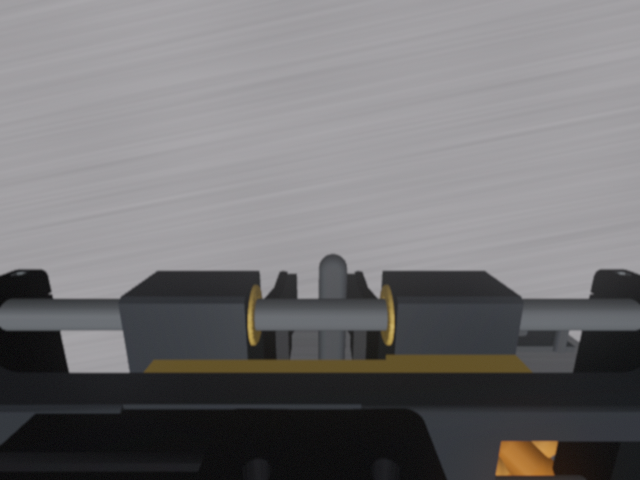

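The peg sits between the fingers with its end at (333,255), so the stay is at about 29° as modelled. I'll push on inside the cage.

Request:
arm_command --pt "0 0 0 0 0.6 -0.3 0.43" --pt "0 0 0 0 1.0 -0.7 0.43" --pt "0 0 0 0 1.5 -1.4 0.43" --pt "0 0 0 0 2.2 -2.3 0.43" --pt "0 0 0 0 2.9 -3.2 0.43" --pt "0 0 0 0 3.7 -4.1 0.43" --pt "0 0 0 0 4.9 -5.1 0.43" --pt "0 0 0 0 6.2 -6.1 0.43"

```text
time_s: 13.23
tcp_pos: [0.4655, -0.048, 0.1779]
ee_rot: [[-0.983, 0.186, -0.003], [0.186, 0.983, -0.001], [0.003, -0.002, -1.0]]
wrist_force: [-0.1, -0.5, -0.9]
gripper_width: 0.285
gripper_force: 0.5
```

```bash
python3 -c "
from h import *
st()
for a in (60,65,70,76,82,88,94,100,103): delta(tab(a)+.0065*ey,RT)"
```

```text
t 13.2333 bin [-0.1425  0.0284  0.1779] pitch 89.8 F [-0.  -0.5 -0.9] w 0.29 j [  14.   10.  -26.    0.  -54. -115.]
row [-0.002 -0.003  0.005] [ 0.04  0.41 -0.13] | rows>= 0.1
row [-0.002 -0.003  0.005] [ 0.04  1.61 -0.76] | rows>= 0.4
row [-0.002 -0.003  0.005] [ 0.04  2.86 -1.28] | rows>= 0.8
row [-0.002 -0.003  0.005] [ 0.03  4.41 -1.76] | rows>= 1.1
row [-0.002 -0.003  0.005] [ 0.02  6.   -2.07] | rows>= 1.5
row [-0.002 -0.003  0.005] [ 0.01  7.62 -2.21] | rows>= 1.9
row [-0.002 -0.003  0.005] [ 0.01  9.24 -2.19] | rows>= 2.3
row [-0.002 -0.003  0.005] [-0.   10.85 -1.99] | rows>= 2.6
row [-0.002 -0.003  0.005] [-1.000e-02  1.165e+01 -1.830e+00] | rows>= 2.8
```

Request:
arm_command --pt "0 0 0 0 1.3 -0.6 0.43" --pt "0 0 0 0 2.8 -1.2 0.43" --pt "0 0 0 0 4.4 -1.7 0.43" --pt "0 0 0 0 6.0 -2.0 0.43" --pt "0 0 0 0 7.6 -2.2 0.43" --pt "0 0 0 0 9.2 -2.2 0.43" --pt "0 0 0 0 10.2 -2.1 0.43" --pt "0 0 0 0 11.0 -2.0 0.43"

```text
time_s: 13.9
tcp_pos: [0.4857, 0.0598, 0.197]
ee_rot: [[-0.983, 0.183, -0.004], [0.183, 0.983, -0.004], [0.004, -0.005, -1.0]]
wrist_force: [2.0, -27.1, 7.6]
gripper_width: 0.287
gripper_force: 13.3
```

Request:
arm_command --pt "0 0 0 0 0.3 0 0.43" --pt "0 0 0 0 0.6 0 0.43" --pt "0 0 0 0 0.8 0 0.43" --pt "0 0 0 0 0.8 0 0.43"

```text
time_s: 14.23
tcp_pos: [0.4857, 0.0599, 0.1969]
ee_rot: [[-0.983, 0.185, -0.01], [0.185, 0.983, -0.017], [0.007, -0.018, -1.0]]
wrist_force: [3.4, -28.2, 5.1]
gripper_width: 0.285
gripper_force: 13.5
```

```bash
python3 -c "
from h import *
st()"
```

```text
t 14.2333 bin [-0.1433  0.1381  0.1969] pitch 88.9 F [  8.7 -27.    5.1] w 0.28 j [  26.   11.  -22.    1.  -58. -127.]
```

The stay is on its stop: the tab is at y≈0.131, as expected at 1.75 rad, with a steady reaction. I'll release, rise, and go back to the lid.

Request:
arm_command --pt "0 0 0 0 -0.8 0 0.43" --pt "0 0 0 0 -1.5 0 0.43" --pt "0 0 0 0 -1.5 0 0.43" --pt "0 0 0 0 -1.5 -2 0.31" --pt "0 0 0 0 -1.5 -6 0.31" --pt "0 0 0 0 -1.5 -10 0.31" --pt "0 0 0 0 -1.5 -14 0.31" --pt "0 0 0 0 -1.5 -18 0.31"

```text
time_s: 14.9
tcp_pos: [0.4849, 0.0536, 0.3783]
ee_rot: [[-0.983, 0.185, -0.003], [0.185, 0.983, 0.0], [0.003, -0.0, -1.0]]
wrist_force: [0.5, 0.2, 0.0]
gripper_width: 0.341
gripper_force: 0.0
```

```bash
python3 -c "
from h import *
st(); P,R=lidpose(97.4,95,0,.1); delta(P,R)"
```

```text
t 14.9 bin [-0.1429  0.1318  0.3783] pitch 89.8 F [0.5 0.3 0. ] w 0.34 j [  25.    4.   -3.   -0.  -82. -126.]
row [-0.067  0.066 -1.564] [-26.97 -10.35  -5.97] | rows>= 12.5
```

Request:
arm_command --pt "0 0 -0.12 0 0 -3 0.31" --pt "0 0 -0.24 -1 -1 -6 0.31" --pt "-0.01 0.01 -0.36 -3 -2 -6 0.31" --pt "-0.02 0.02 -0.48 -6 -3.5 -6 0.31" --pt "-0.03 0.03 -0.6 -9 -5 -6 0.31" --pt "-0.03 0.03 -0.72 -12 -6 -6 0.31" --pt "-0.03 0.03 -0.84 -15 -7 -6 0.31" --pt "-0.04 0.04 -0.96 -18 -8 -6 0.31"

```text
time_s: 15.57
tcp_pos: [0.6487, -0.0589, 0.4359]
ee_rot: [[-0.71, -0.702, -0.051], [-0.704, 0.71, 0.026], [0.018, 0.054, -0.998]]
wrist_force: [1.0, 0.5, 0.8]
gripper_width: 0.345
gripper_force: 0.0
```

```bash
python3 -c "
from h import *
st(); P,R=lidpose(97.4,95,0,.1); delta(P,R)"
```

```text
t 15.5667 bin [0.0393 0.0526 0.4359] pitch 86.7 F [0.8 0.7 0.8] w 0.34 j [   8.   24.   31.   -2. -100.  -54.]
row [-0.027  0.025 -0.597] [-3.1  -8.54 -0.65] | rows>= 4.8
```

Request:
arm_command --pt "-0.01 0.01 -0.12 -0.6 -1.7 -0.3 0.31" --pt "-0.01 0.01 -0.24 -1.2 -3.4 -0.6 0.31" --pt "-0.02 0.02 -0.36 -1.9 -5.1 -0.6 0.31" --pt "-0.02 0.02 -0.48 -2.5 -7 -0.6 0.31" --pt "-0.027 0.025 -0.597 -3.1 -8.5 -0.6 0.31" --pt "-0.027 0.025 -0.597 -3.1 -8.5 -0.6 0.31" --pt "-0.027 0.025 -0.597 -3.1 -8.5 -0.6 0.31"

```text
time_s: 16.15
tcp_pos: [0.7305, -0.0975, 0.4337]
ee_rot: [[-0.199, -0.976, -0.09], [-0.98, 0.198, 0.016], [0.002, 0.091, -0.996]]
wrist_force: [0.1, -0.2, -0.1]
gripper_width: 0.344
gripper_force: 0.0
```

```bash
python3 -c "
from h import *
st(); delta(*lidpose(97.4,95,0,.1)); delta(*lidpose(97.4,95,0,.004))
c=capture('side'); p=proj(c,[W(.114,.0,.338),W(.114,.15,.338),W(.114,-.15,.338)]); print(p.round(0))
cv2.imwrite('pics/s5.png',cv2.resize(c['pixels'][20:300,270:530],None,fx=2.1,fy=2.1))"
```

```text
t 16.15 bin [0.127  0.0303 0.4337] pitch 84.8 F [ 0.1 -0.2 -0.1] w 0.34 j [   4.   37.   52.   -1. -110.  -16.]
row [ 0.004 -0.001 -0.009] [ 0.03 -0.03 -0.35] | rows>= 0.1
row [ 0.004 -0.001 -0.009] [ 0.02 -0.07  9.25] | rows>= 2.2
[[444. 166.]
 [405. 133.]
 [491. 207.]]
```

View pics/s5.png

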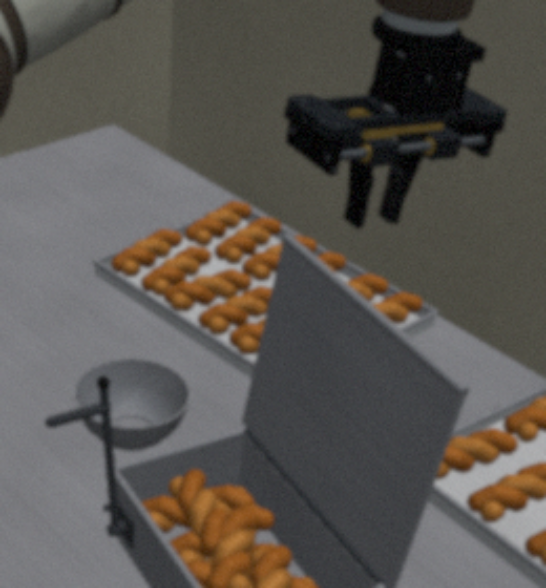

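The stay stands up past vertical. The lid's corners, at about (406,133) and (491,207) in the full frame, match the prediction to a pixel, so the 30 mm gap will straddle the lip. I'll go down.

Request:
arm_command --pt "0 0 0 0 0 3 0.31" --pt "0 0 0 0 0 6 0.31" --pt "0 0 0 0 0 8 0.31" --pt "0 0 0 0 0 9.2 0.31" --pt "0 0 0 0 0 9.2 0.31" --pt "0 0 0 0 0 9.2 0.31"

```text
time_s: 16.7
tcp_pos: [0.7206, -0.0964, 0.3463]
ee_rot: [[-0.198, -0.976, -0.086], [-0.98, 0.198, 0.015], [0.002, 0.087, -0.996]]
wrist_force: [0.1, 0.4, -0.4]
gripper_width: 0.346
gripper_force: 0.0
```

```bash
python3 -c "
from h import *
st()
for th,o in ((97,0),(95,-.01),(92,-.01),(89,-.01),(86,-.008),(83,-.005)): delta(*lidpose(th,th,o,.004))"
```

```text
t 16.7 bin [0.1171 0.0295 0.3463] pitch 85.0 F [ 0.1  0.4 -0.4] w 0.35 j [  5.  34.  34.  -1. -96. -16.]
row [-0.035 -0.001 -0.008] [-0.05 -0.1   0.44] | rows>= 0.3
row [-0.    -0.001 -0.008] [-0.04  1.75  0.42] | rows>= 0.4
row [ 0.052 -0.001 -0.008] [-0.03  3.03  0.49] | rows>= 0.7
row [ 0.104 -0.002 -0.008] [-0.02  4.3   0.63] | rows>= 1.0
row [ 0.157 -0.002 -0.007] [-0.01  5.36  0.8 ] | rows>= 1.3
row [ 0.209 -0.002 -0.007] [-0.    6.32  0.99] | rows>= 1.7
```

Request:
arm_command --pt "0 0 0 0 0.7 0.2 0.31" --pt "0 0 0 0 1.3 0.4 0.31" --pt "0 0 0 0 1.8 0.4 0.31" --pt "0.03 0 0 0 2.4 0.5 0.31" --pt "0.05 0 0 0 3.0 0.5 0.31" --pt "0.08 0 0 0 3.6 0.6 0.31" --pt "0.104 0 0 0 4.2 0.6 0.31" --pt "0.13 0 0 0 4.7 0.7 0.31"

```text
time_s: 17.37
tcp_pos: [0.6748, -0.0874, 0.3446]
ee_rot: [[-0.198, -0.979, 0.046], [-0.98, 0.198, -0.01], [0.001, -0.047, -0.999]]
wrist_force: [-0.9, -0.1, -0.6]
gripper_width: 0.343
gripper_force: 0.0
```

```bash
python3 -c "
from h import *
st()
c=capture('side')
for th in (80,84,88,92):
  t=np.radians(th); print(th,proj(c,[W(.085-.24*np.cos(t),y,.1+.24*np.sin(t)) for y in (-.15,.15)]).round(0).tolist())
for th,o in ((85,.01),(82,.01),(78,.01),(74,.01),(70,.01),(66,.01)): delta(*lidpose(th,max(th,70),o,.004))"
```

```text
t 17.3667 bin [0.0704 0.0296 0.3446] pitch 87.3 F [-0.9 -0.3 -0.6] w 0.34 j [  7.  24.  17.   1. -81. -18.]
80 [[459.0, 218.0], [377.0, 140.0]]
84 [[467.0, 214.0], [384.0, 138.0]]
88 [[474.0, 211.0], [391.0, 135.0]]
92 [[482.0, 209.0], [397.0, 134.0]]
row [ 0.04  -0.001 -0.007] [-0.05 -0.76  0.15] | rows>= 0.3
row [ 0.092 -0.001 -0.007] [-0.04  0.52  0.17] | rows>= 0.7
row [ 0.162 -0.002 -0.007] [-0.03  2.22  0.29] | rows>= 1.3
row [ 0.232 -0.002 -0.007] [-0.01  3.91  0.54] | rows>= 1.9
row [ 0.301 -0.002 -0.007] [-0.    5.57  0.9 ] | rows>= 2.4
row [ 0.301 -0.002 -0.007] [0.01 7.16 1.43] | rows>= 2.4
```

Request:
arm_command --pt "0.04 0 0 0 0.3 0.1 0.31" --pt "0.08 0 0 0 0.8 0.2 0.31" --pt "0.12 0 0 0 1.4 0.2 0.31" --pt "0.16 0 0 0 2.2 0.3 0.31" --pt "0.2 0 0 0 3.0 0.4 0.31" --pt "0.24 0 0 0 3.9 0.5 0.31" --pt "0.27 0 0 0 4.8 0.7 0.31" --pt "0.3 0 0 0 5.6 0.9 0.31"

```text
time_s: 18.08
tcp_pos: [0.6198, -0.0764, 0.3325]
ee_rot: [[-0.198, -0.922, 0.331], [-0.98, 0.186, -0.068], [0.001, -0.338, -0.941]]
wrist_force: [-0.9, 0.1, 1.2]
gripper_width: 0.344
gripper_force: 0.4
```

```bash
python3 -c "
from h import *
st()
for th in (70,66,62,58,54,50,46): delta(*lidpose(th,70,.01,.004))"
```

```text
t 18.0833 bin [0.0144 0.0299 0.3325] pitch 70.2 F [-0.9 -0.   1.2] w 0.34 j [ 11.  10.  -9.   9. -53. -27.]
row [ 0.004 -0.004 -0.007] [-0.01  0.02 -0.14] | rows>= 0.1
row [ 0.004 -0.004 -0.007] [ 0.    1.69 -0.09] | rows>= 0.4
row [ 0.004 -0.004 -0.007] [0.01 3.36 0.07] | rows>= 0.8
row [ 0.004 -0.004 -0.007] [0.02 5.01 0.35] | rows>= 1.2
row [ 0.004 -0.004 -0.007] [0.03 6.64 0.74] | rows>= 1.6
row [ 0.004 -0.004 -0.007] [0.04 8.24 1.24] | rows>= 2.0
row [ 0.004 -0.004 -0.007] [0.05 9.8  1.86] | rows>= 2.4
```

Request:
arm_command --pt "0 0 0 0 1.0 0.1 0.31" --pt "0 0 0 0 2.0 0.2 0.31" --pt "0 0 0 0 3.0 0.3 0.31" --pt "0 0 0 0 4.0 0.5 0.31" --pt "0 0 0 0 5.0 0.6 0.31" --pt "0 0 0 0 6.0 0.8 0.31" --pt "0 0 0 0 7.1 1.0 0.31" --pt "0 0 0 0 8.2 1.4 0.31"

```text
time_s: 18.75
tcp_pos: [0.5486, -0.0622, 0.2912]
ee_rot: [[-0.199, -0.923, 0.329], [-0.98, 0.187, -0.068], [0.001, -0.336, -0.942]]
wrist_force: [-3.0, -0.2, 1.7]
gripper_width: 0.341
gripper_force: 1.3
```

```bash
python3 -c "
from h import *
st()
for th in (50,47,44,41,39,37,36,35): delta(*lidpose(th,70,.01,.004))"
```

```text
t 18.75 bin [-0.0583  0.0303  0.2912] pitch 70.4 F [-2.9 -0.7  1.7] w 0.34 j [ 15.   4. -23.  12. -46. -33.]
row [ 0.007 -0.004 -0.007] [ 0.03  0.   -0.19] | rows>= 0.1
row [ 0.007 -0.004 -0.007] [0.03 1.17 0.26] | rows>= 0.3
row [ 0.007 -0.004 -0.007] [0.04 2.32 0.78] | rows>= 0.6
row [ 0.007 -0.004 -0.007] [0.05 3.44 1.35] | rows>= 0.9
row [ 0.007 -0.004 -0.007] [0.05 4.17 1.76] | rows>= 1.1
row [ 0.007 -0.004 -0.007] [0.05 4.88 2.2 ] | rows>= 1.3
row [ 0.007 -0.004 -0.007] [0.05 5.23 2.43] | rows>= 1.4
row [ 0.007 -0.004 -0.007] [0.06 5.58 2.67] | rows>= 1.5
```

Request:
arm_command --pt "0 0 0 0 0.7 0.2 0.31" --pt "0 0 0 0 1.4 0.5 0.31" --pt "0 0 0 0 2.1 0.8 0.31" --pt "0 0 0 0 2.7 1.1 0.31" --pt "0 0 0 0 3.3 1.4 0.31" --pt "0 0 0 0 3.9 1.7 0.31" --pt "0 0 0 0 4.3 1.9 0.31" --pt "0 0 0 0 4.5 2.1 0.31"

```text
time_s: 19.42
tcp_pos: [0.5135, -0.0553, 0.2544]
ee_rot: [[-0.198, -0.924, 0.327], [-0.98, 0.186, -0.068], [0.002, -0.334, -0.943]]
wrist_force: [-6.5, 0.7, 2.0]
gripper_width: 0.346
gripper_force: 2.7
```

```bash
python3 -c "
from h import *
st()
for th in (39,38,37,36,35,34): delta(*lidpose(th,70,.01,.004))"
```

```text
t 19.4167 bin [-0.094   0.0303  0.2544] pitch 70.5 F [-6.5 -0.6  2. ] w 0.35 j [ 17.   2. -32.  14. -40. -38.]
row [ 0.009 -0.005 -0.007] [ 0.03 -0.43 -0.5 ] | rows>= 0.2
row [ 0.009 -0.005 -0.007] [ 0.03 -0.07 -0.29] | rows>= 0.1
row [ 0.009 -0.005 -0.007] [ 0.03  0.28 -0.06] | rows>= 0.1
row [ 0.009 -0.005 -0.007] [0.03 0.63 0.17] | rows>= 0.2
row [ 0.009 -0.005 -0.007] [0.03 0.98 0.4 ] | rows>= 0.3
row [ 0.009 -0.005 -0.007] [0.03 1.32 0.64] | rows>= 0.4
```

Request:
arm_command --pt "0 0 0 0 0.15 0.1 0.31" --pt "0 0 0 0 0.3 0.2 0.31" --pt "0 0 0 0 0.45 0.3 0.31" --pt "0 0 0 0 0.6 0.4 0.31" --pt "0 0 0 0 0.75 0.5 0.31" --pt "0 0 0 0 0.75 0.5 0.31"

```text
time_s: 19.92
tcp_pos: [0.5083, -0.0543, 0.2473]
ee_rot: [[-0.199, -0.924, 0.326], [-0.98, 0.187, -0.068], [0.002, -0.333, -0.943]]
wrist_force: [-5.7, 2.5, 1.3]
gripper_width: 0.347
gripper_force: 2.7
```

```bash
cat > v.py <<'E'
from h import *
st()
c=capture('side'); cv2.imwrite('pics/last.png',c['pixels'])
# lid edge fit: right/near side profile, compare predicted lip corners
g=cv2.cvtColor(c['pixels'],cv2.COLOR_BGR2GRAY).astype(int)
for th in (30,33,36,39):
  t=np.radians(th); L=lambda y:W(.085-.245*np.cos(t),y,.1+.245*np.sin(t)+.005)
  P=proj(c,[L(-.15+.01*k) for k in range(1,12)])
  gr=np.array([[g[int(round(v))+k,int(round(u))-0] for k in range(-6,7)] for u,v in P]).mean(0)
  print(th,P[0].round(0),gr.round(0))
E
python3 v.py
```

```text
t 19.9167 bin [-0.0993  0.0303  0.2473] pitch 70.5 F [-6.   1.3  1.3] w 0.35 j [ 17.   2. -33.  15. -39. -39.]
30 [368. 285.] [71. 73. 74. 75. 78. 81. 81. 82. 81. 83. 84. 86. 89.]
33 [372. 280.] [84. 86. 86. 82. 79. 77. 75. 72. 71. 71. 72. 74. 75.]
36 [376. 275.] [121. 121. 123. 123. 120. 113. 103.  90.  84.  81.  84.  89.  89.]
39 [380. 269.] [111. 115. 119. 120. 120. 120. 120. 122. 121. 121. 120. 121. 123.]
```

Request:
arm_command --pt "0 0 0 0 0.15 0.1 0.31" --pt "0 0 0 0 0.3 0.2 0.31" --pt "0 0 0 0 0.45 0.3 0.31" --pt "0 0 0 0 0.6 0.4 0.31" --pt "0 0 0 0 0.8 0.4 0.31" --pt "0 0 0 0 0.8 0.4 0.31" --pt "0 0 0 0 0.8 0.4 0.31"

```text
time_s: 20.55
tcp_pos: [0.5034, -0.0529, 0.2417]
ee_rot: [[-0.198, -0.923, 0.329], [-0.98, 0.186, -0.068], [0.001, -0.336, -0.942]]
wrist_force: [-0.6, 0.1, -0.7]
gripper_width: 0.346
gripper_force: 0.0
```

```bash
python3 v.py
```

```text
t 20.55 bin [-0.1044  0.0308  0.2417] pitch 70.4 F [-0.6  0.  -0.7] w 0.35 j [ 17.   1. -35.  15. -38. -40.]
30 [368. 285.] [71. 72. 72. 76. 79. 80. 81. 81. 82. 83. 84. 87. 90.]
33 [372. 280.] [79. 81. 82. 80. 78. 77. 73. 71. 71. 70. 72. 72. 74.]
36 [376. 275.] [120. 121. 122. 122. 122. 122. 114. 106.  95.  85.  81.  81.  85.]
39 [380. 269.] [111. 110. 114. 119. 120. 121. 122. 121. 121. 122. 121. 121. 121.]
```

The lid is on the stay at about 36° with no force left on the finger. I'll shift to centre the gap and withdraw along the fingers.

Request:
arm_command --pt "0 0 0 0 0.3 0 0.31" --pt "0 0 0 0 0.5 0 0.31" --pt "0 0 0 0 0.5 -1 0.31" --pt "0 0 0 0 0.5 -2.5 0.31" --pt "0 0 0 0 0.5 -4 0.31" --pt "0 0 0 0 0.5 -7 0.31" --pt "0 0 0 0 0.5 -10 0.31" --pt "0 0 0 0 0.5 -13 0.31"

```text
time_s: 21.27
tcp_pos: [0.4547, -0.0434, 0.3631]
ee_rot: [[-0.199, -0.924, 0.327], [-0.98, 0.186, -0.068], [0.002, -0.334, -0.943]]
wrist_force: [1.8, 0.4, 0.2]
gripper_width: 0.346
gripper_force: 0.0
```

```bash
python3 v.py
```

```text
t 21.2667 bin [-0.154   0.0308  0.3631] pitch 70.5 F [1.7 0.8 0.2] w 0.35 j [ 22.  -9. -25.  13. -58. -38.]
30 [368. 285.] [73. 72. 74. 75. 78. 82. 83. 83. 82. 82. 85. 87. 91.]
33 [372. 280.] [79. 81. 83. 82. 80. 77. 75. 73. 72. 73. 72. 74. 75.]
36 [376. 275.] [121. 123. 123. 124. 123. 121. 115. 107.  95.  85.  81.  82.  85.]
39 [380. 269.] [111. 113. 116. 120. 121. 123. 121. 121. 122. 123. 122. 121. 121.]
```

The lid has not moved after the gripper's withdrawal and is resting on the stay at about 36°. The gripper is clear, so I'll hand the job in.

```bash
python3 -c "
from station import finish_job
print(finish_job())"
```

```text
the job is handed in; nothing more can be done
None
```

The job is handed in at about 21 s: the stay is against its stop, the lid was lowered gently onto its tip and rests there at about 36° by the camera, the gripper is clear, and the shaker and bowl were not touched.

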